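Set the painted buildings out on the model railway layout

TASK

Set the four painted model buildings out on the model railway layout: stand each upright in the middle of the paved plot whose dark footprint has its own shape and size, with its walls in line with the footprint, and set it down rather than dropping it. Leave the two buildings that are still in grey primer standing where they are on the cutting mat.

Things in the scene. Friction and masses are not known exactly. Their poses are not given: they have to be found in the camera images.
- goods_shed: Painted model goods shed: red-brick walls, black pitched slate roof with pale roof lights. 100 mm long (x) by 48 mm wide (y); flat vertical walls to 46 mm height, ridge along x at 70 mm. About 0.1 to 0.2 kg. Origin: underside centre, z up. Starts on the 3 mm green cutting mat at the robot's right, 110 mm or more (centres) from the others.
- signal_box: Painted model signal box: brick below, dark green cabin with cream-framed windows above, green pitched roof. 74 mm long (x) by 42 mm wide (y); flat vertical walls to 56 mm height, ridge along x at 77 mm, vents to 83 mm. 0.05 to 0.15 kg. Origin: underside centre, z up. Starts on the 3 mm green cutting mat at the robot's right, 110 mm or more (centres) from the others.
- water_tower: Painted model water tower, round: brick base 48 mm in diameter to 46 mm height, above it a blue tank 56 mm in diameter from 46 to 72 mm, low blue cone roof to 82 mm. 0.05 to 0.15 kg. Its z axis is the axis of the tower. Origin: underside centre, z up. Starts on the 3 mm green cutting mat at the robot's right, 110 mm or more (centres) from the others.
- lamp_hut: Painted model hut, square: yellow walls, orange tiled pyramid roof. 54 mm by 54 mm; flat vertical walls to 46 mm height, top of the roof at 72 mm; x and y are square to the walls. 0.05 to 0.15 kg. Origin: underside centre, z up. Starts on the 3 mm green cutting mat at the robot's right, 110 mm or more (centres) from the others.
- grey_signal_box: The same form and size as the painted signal box but in plain grey primer all over: not finished, must stay where it is on the mat. Origin: underside centre, z up.
- grey_hut: The same form and size as the painted hut but in plain grey primer all over: not finished, must stay where it is on the mat. Origin: underside centre, z up.
- shed_plot: Pale paved slab, 124 by 72 mm, with a dark brown footprint 100 mm (x) by 48 mm (y) in its middle: the goods shed's plot. Fixed on the layout board (18 mm thick, trees and wagon at its edges under 120 mm high) to the robot's left. Origin: centre of the slab's underside; its top, where the building stands, is 4 mm above the origin.
- signal_box_plot: Pale paved slab, 98 by 66 mm, with a dark brown footprint 74 mm (x) by 42 mm (y) in its middle: the signal box's plot. Fixed on the layout board (18 mm thick, trees and wagon at its edges under 120 mm high) to the robot's left. Origin: centre of the slab's underside; its top, where the building stands, is 4 mm above the origin.
- tower_plot: Pale paved round slab, 72 mm in diameter, with a dark brown round footprint 48 mm in diameter in its middle: the water tower's plot. Fixed on the layout board (18 mm thick, trees and wagon at its edges under 120 mm high) to the robot's left. Origin: centre of the slab's underside; its top, where the building stands, is 4 mm above the origin.
- hut_plot: Pale paved slab, 78 by 78 mm, with a dark brown square footprint 54 by 54 mm (sides along x and y) in its middle: the hut's plot. Fixed on the layout board (18 mm thick, trees and wagon at its edges under 120 mm high) to the robot's left. Origin: centre of the slab's underside; its top, where the building stands, is 4 mm above the origin.

How it is judged:
By the outcome, as a careful person would: the job done as asked, in the order asked, and still so for the second after the job is handed in, with the robot touching nothing.
It also fails if it takes over 115 s, if anything falls off the work surface, if the arm or the gripper's body presses on something with over 40 N, if the wrist force passes 120 N, or if a joint passes its speed limit or range.

ROBOT

A 6-joint arm with a two-finger parallel gripper is mounted at the origin on the work surface. World frame = base frame: x ahead of the robot, y to its left, z up, the work surface at z = 0. Lengths are in m, angles in rad, forces in N, time in s.
With the tool pointing down it reaches from about 0.325 to 0.925 m from the base axis. Payload 3.1 kg.
Tool frame: the origin (TCP) lies at the very end of the fingers, on their centre line; the grasp point (between the pads) lies 19 mm behind it (hold_point_z is the distance from the TCP to the grasp point, in m); z points along the fingers, y is the line along which they close (so a half turn about z gives the same grasp; the last joint's range is limited). The gripper opens to 85 mm and grips with 20 to 120 N. Pads are 22 mm wide; open, the fingers measure 114 mm over their backs; the gripper's body (76 mm by 85 mm) begins 54 mm behind the grasp point. The pads swing forward as they close: fully open they stand 13 mm farther back than shut.
Start: joints at [-1.26, 0.217, 1.613, -0, 1.311, -0.112], TCP at [0.256, -0.57, 0.197] pointing down, gripper open.
Joint ranges: [-2.75, 2.75], [-0.78, 2.1], [0.31, 2.55], [-1.13, 4.27], [0.13, 2.63], [-2.58, 2.58]. Speed limits (rad/s): [2.79, 2.79, 3.14, 3.14, 3.14, 3.14].

INTERFACE

Orientations are given as a unit quaternion [x, y, z, w].
In Python, from plant import * gives the robot as it stands.
- The arm moves only by the tool send_rows, never from a script. Its argument "targets" is a list that holds one entry, the list of rows, each a list of 7 numbers: the shift along the tool's x, y, z in m, then the turn, a rotation vector about the tool's x, y, z in degrees, then the opening, from -1 (shut) to 1 (fully open). In form: [[[x, y, z, rx, ry, rz, hand], ...]]. A call has 1 to 20 rows; each row is the pose to reach, as a shift and turn from the pose commanded when the call began, along the tool's axes at that moment; what a row does not reach only later rows make up. A row lasts 1/12 s, in which the tool goes at most 41.7 mm and 7.16 degrees, less where a joint would pass 70% of its speed; a pose out of reach is approached as far as the arm can. A call with a gripper value outside its range is refused whole. The fingers move at their own pace and stop on an object; the grip force is fixed at half the most. Time passes only in rows, so rows that repeat a pose let the fingers close. It gives the time, the measured TCP pose, the force, the opening and the grip force at its end, in the units of the state.
- read_state(): the state, without advancing time (a new reading comes with each control period).
- capture(name): name is "side" or "top" or "wrist"; returns the picture (384x512x3 uint8, red, green, blue); there is no depth.
- camera_model(name): a dict with "intrinsics" (3x3 intrinsics, pixels), "extrinsics" (4x4, takes a point from camera to world coordinates); the wrist camera has in their place "mount" (4x4, takes a point from camera to tool coordinates, whose origin is the TCP and whose axes are the flange's). Camera axes: x right, y down, z forward; pixel columns grow to the right and rows downward; lengths in m; the calibration is good to about 2 mm. A picture is of the moment at which its call begins: read the wrist's pose just before it. camera_model takes no time and is no camera call.
- finish_job(): hands the job in; it is judged then, once.
Trained networks look in the newest picture that a camera, given by its name, has taken for a name from the list of things; names that differ only in an ending like _2 or _b are one class to them, and where a whole thing is asked for, a point or a joint stands for the part that bears it (a point fixed in the world has none). Each returns a list of dicts, best first, with "conf" (0 to 1); they miss things now and then, are a little off and sometimes report something else, mostly with a low value. They report only what shows in the picture. A call takes as long as a camera call.
- look_for(label, camera): "extent" ([left, top, width, height] in pixels, round what is visible of it).
- regions_of(label, camera): "pixels" (384x512 bool, what is visible of it) and "extent" ([left, top, width, height] in pixels, round what is visible of it).
The state is a dict: "clock": time; "q": joint angles; "qvel": joint speeds; "effort": joint torques, N m; "tool_pos": TCP position; "ee_rot": TCP orientation; "wrist_force": force on the tool from outside, world axes, zero at the start; "ft_torque": the same for the moment, N m; "width": finger opening in m; "grip_force": force on a finger pad.
Only numpy, scipy, OpenCV 4.12 (cv2) and the standard library are available. Lean on these libraries where they do the work, as an engineer would, in place of code of your own. Each camera call takes 0.05 s, during which the arm holds its last target. There are 200 camera calls.

## Working session

There is one attempt and no reset: what is moved stays moved. The work goes in short steps, Python scripts to look and compute and a tool call to move; the robot and the scene stay as the last step left them, time stands still between calls to the robot, and variables do not carry over. Pictures are saved under pics/ and viewed, at most 14 in all, crops included, and the job is handed in when it is done.

Besides the shell and the picture viewer there is one more tool, called as name([rows], argument=value, ...), one row to a line, values as JSON. send_rows: Moves the arm, as the interface text tells. Its arguments: {"type":"object","properties":{"targets":{"type":"array","items":{"type":"array","items":{"type":"array","items":{"type":"number"}}}}},"required":["targets"]}

```bash
mkdir -p pics; ls; python3 - <<'E'
from plant import *
import cv2,numpy as np
s=read_state();print({k:np.round(v,3).tolist() for k,v in s.items()})
for n in ["top","side","wrist"]:
    im=capture(n);cv2.imwrite(f"pics/{n}0.png",im[:,:,::-1])
    m=camera_model(n);print(n,{k:np.round(v,4).tolist() for k,v in m.items()})
E
```

```text
pics
{'clock': 0.0, 'q': [-1.26, 0.218, 1.615, -0.0, 1.311, -0.112], 'qvel': [0.0, -0.001, -0.0, -0.001, -0.001, 0.002], 'effort': [0.0, -39.684, -30.386, -0.0, 0.01, -0.0], 'tool_pos': [0.256, -0.569, 0.195], 'ee_rot': [0.978, 0.21, -0.0, -0.001], 'wrist_force': [-0.278, 0.563, -0.424], 'ft_torque': [-0.009, 0.03, -0.063], 'grip_force': 0.0, 'width': 0.085}
top {'intrinsics': [[387.8387, 0.0, 257.1224], [0.0, 387.8387, 195.4746], [0.0, 0.0, 1.0]], 'extrinsics': [[0.0116, -0.9826, 0.1855, 0.3489], [-0.9996, -0.0159, -0.0216, -0.0142], [0.0242, -0.1852, -0.9824, 0.914], [0.0, 0.0, 0.0, 1.0]]}
side {'intrinsics': [[462.6296, 0.0, 253.7054], [0.0, 462.6296, 192.8874], [0.0, 0.0, 1.0]], 'extrinsics': [[-0.9273, -0.1866, 0.3245, 0.159], [-0.3736, 0.5128, -0.7729, 0.8565], [-0.0222, -0.838, -0.5453, 0.6631], [0.0, 0.0, 0.0, 1.0]]}
wrist {'intrinsics': [[334.2168, 0.0, 253.5462], [0.0, 334.2168, 192.7026], [0.0, 0.0, 1.0]], 'mount': [[-0.0004, -0.9642, -0.2651, 0.0684], [1.0, -0.0006, 0.0008, 0.0021], [-0.0009, -0.2651, 0.9642, -0.1773], [0.0, 0.0, 0.0, 1.0]]}
```

View pics/top0.png

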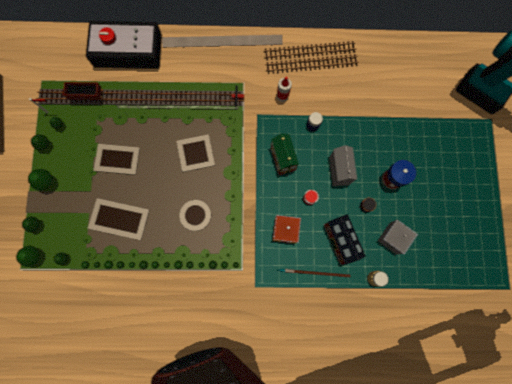

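View pics/side0.png

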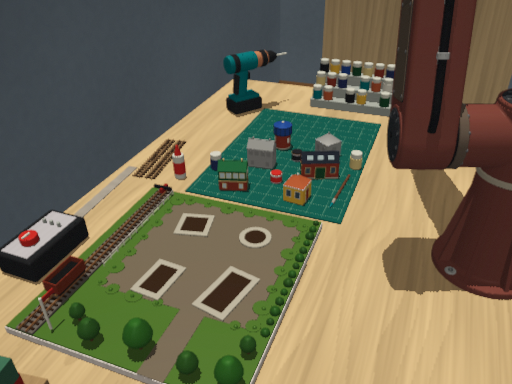

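View pics/wrist0.png

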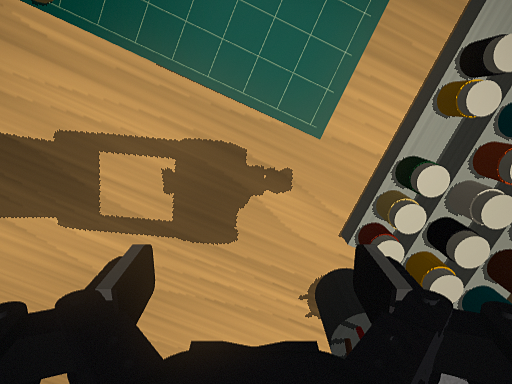

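```bash
cat > h.py <<'E'
from plant import *
import cv2,numpy as np
from scipy.optimize import minimize
from scipy.spatial.transform import Rotation as R
def house(L,W,h,r,pyr=False):
    c=[(sx*L/2,sy*W/2,z) for sx in(-1,1) for sy in(-1,1) for z in(0,h)]
    return [np.array(c+([(0,0,r)] if pyr else [(-L/2,0,r),(L/2,0,r)]))]
def cyl(r,a,b):
    t=np.linspace(0,2*np.pi,40); return np.array([(r*np.cos(u),r*np.sin(u),z) for u in t for z in(a,b)])
def slab(L,W): return [np.array([(x*L/2,y*W/2,z) for x in(-1,1) for y in(-1,1) for z in(0,.004)])]
M={'goods_shed':house(.1,.048,.046,.07),'signal_box':house(.074,.042,.056,.077),
'lamp_hut':house(.054,.054,.046,.072,True),
'water_tower':[cyl(.024,0,.046),np.vstack([cyl(.028,.046,.072),[[0,0,.082]]])],
'shed_plot':slab(.124,.072),'signal_box_plot':slab(.098,.066),'tower_plot':[cyl(.036,0,.004)],'hut_plot':slab(.078,.078)}
M['grey_signal_box']=M['signal_box'];M['grey_hut']=M['lamp_hut']
ROUND={'water_tower','tower_plot'}
def campose(n,st=None):
    m=camera_model(n)
    if n!='wrist': return m['intrinsics'],m['extrinsics']
    T=np.eye(4);T[:3,:3]=R.from_quat(st['ee_rot']).as_matrix();T[:3,3]=st['tool_pos']
    return m['intrinsics'],T@m['mount']
def proj(P,cam):
    K,E=cam;p=(P-E[:3,3])@E[:3,:3];p=p@K.T;return p[:,:2]/p[:,2:]
def sil(name,p,z0,cam,S=4):
    im=np.zeros((384*S,512*S),np.uint8);c,s=np.cos(p[2]),np.sin(p[2])
    for V in M[name]:
        W=V@np.array([[c,s,0],[-s,c,0],[0,0,1]])+[p[0],p[1],z0]
        h=cv2.convexHull(np.float32(proj(W,cam)))
        cv2.fillConvexPoly(im,np.int32(np.round((h*S+S/2-.5)*8)),255,shift=3)
    return cv2.resize(im,(512,384),interpolation=cv2.INTER_AREA)/255.
def unproj(uv,z,cam):
    K,E=cam;d=E[:3,:3]@np.linalg.inv(K)@[uv[0],uv[1],1];return E[:3,3]+d*(z-E[2,3])/d[2]
def fit(name,z0,obs,p0=None):
    """obs: list of (mask,cam)"""
    def cost(p): return sum(np.abs(sil(name,p,z0,c)-m).sum()/m.sum() for m,c in obs)
    best=None
    if p0 is None:
        m,c=obs[0];u=np.argwhere(m).mean(0)[::-1];q=unproj(u,z0+.02,c)
        starts=[(q[0],q[1],a) for a in (np.radians([0]) if name in ROUND else np.radians(np.arange(-75,91,30 if 'hut' not in name else 60)))]
    else: starts=[p0]
    for s in starts:
        s=np.array(s);sim=np.vstack([s,s+[.008,0,0],s+[0,.008,0],s+[0,0,.2]])
        r=minimize(cost,s,method='Nelder-Mead',options=dict(initial_simplex=sim,xatol=1e-4,fatol=1e-4,maxiter=150))
        if best is None or r.fun<best.fun: best=r
    return best.x,best.fun/len(obs)
E
python3 - <<'E'
from h import *
import json
capture('top');capture('side');out={}
for n in M:
    z0=.018 if 'plot' in n else .003
    obs=[];cf=[]
    for c in('top','side'):
        r=regions_of(n,c)
        cf.append([(round(float(d['conf']),2),np.int32(d['extent']).tolist()) for d in r[:2]])
        if r: obs.append((r[0]['pixels'].astype(float),campose(c)))
    print(n,cf)
    one=[np.r_[np.round(fit(n,z0,[o])[0],4)] for o in obs]
    x,f=fit(n,z0,obs);out[n]=x.tolist()
    print('   ',x.round(4),round(np.degrees(x[2]),1),round(f,3),[o.tolist() for o in one])
json.dump(out,open('poses.json','w'))
E
```

```text
goods_shed [[(0.91, [323, 217, 41, 50])], [(0.85, [297, 148, 46, 28])]]
    [ 0.419  -0.2337  0.3965] 22.7 0.082 [[0.4176, -0.2336, 0.3902], [0.4215, -0.2355, 0.3614]]
signal_box [[(0.9, [272, 135, 23, 39]), (0.74, [382, 159, 34, 28])], [(0.65, [217, 157, 28, 31])]]
    [ 0.6156 -0.0968  0.319 ] 18.3 0.085 [[0.6148, -0.0969, 0.3096], [0.6198, -0.1004, 0.3642]]
lamp_hut [[(0.72, [276, 213, 26, 31]), (0.68, [180, 201, 31, 29])], [(0.69, [280, 173, 31, 29])]]
    [ 0.4402 -0.1007 -0.0867] -5.0 0.087 [[0.4385, -0.1015, -1.6937], [0.442, -0.1, -0.0777]]
water_tower [[(0.65, [382, 159, 34, 26])], [(0.98, [274, 119, 13, 30])]]
    [ 0.5687 -0.3617  0.1206] 6.9 0.085 [[0.5669, -0.3613, -0.0318], [0.5707, -0.363, -0.6667]]
shed_plot [[(0.59, [89, 197, 60, 41])], [(0.89, [195, 269, 64, 47])]]
    [0.4595 0.2836 1.3563] 77.7 0.069 [[0.458, 0.2842, -1.7782], [0.462, 0.2834, 1.3758]]
signal_box_plot [[(0.57, [93, 144, 47, 27])], [(0.91, [130, 257, 52, 40])]]
    [ 0.6024  0.2991 -1.6667] -95.5 0.092 [[0.601, 0.2991, 1.4838], [0.6045, 0.2992, -1.6489]]
tower_plot [[(0.68, [179, 199, 32, 32])], [(0.85, [238, 225, 30, 25])]]
    [ 0.4718  0.1098 -0.0821] -4.7 0.081 [[0.4698, 0.1087, -0.0293], [0.473, 0.1111, 0.1946]]
hut_plot [[(0.55, [179, 135, 35, 35])], [(0.91, [173, 214, 42, 19])]]
    [0.6205 0.1141 0.2131] 12.2 0.083 [[0.6189, 0.114, -1.3624], [0.6232, 0.1141, -1.3272]]
grey_signal_box [[(0.78, [330, 146, 28, 37]), (0.21, [274, 215, 25, 26])], []]
    [ 0.5878 -0.2346  0.0955] 5.5 0.041 [[0.5878, -0.2346, 0.0955]]
grey_hut [[(0.82, [375, 221, 43, 33]), (0.73, [271, 131, 25, 42])], [(0.75, [314, 131, 26, 21])]]
    [ 0.4253 -0.3569 -0.6657] -38.1 0.321 [[0.424, -0.3568, -0.6338], [0.4313, -0.3744, -0.3825]]
```

```bash
cat >> h.py <<'E'
def plan(x,y,z,th):
    """shift in tool axes and turn (deg) from the measured pose to TCP x,y,z, tool x at th (deg), pointing down"""
    s=read_state();Rm=R.from_quat(s['ee_rot']);t=np.radians(th)
    G=R.from_matrix(np.array([[np.cos(t),np.sin(t),0],[np.sin(t),-np.cos(t),0],[0,0,-1]]))
    d=Rm.inv().apply(np.array([x,y,z])-s['tool_pos'])
    print('plan',d.round(4),(Rm.inv()*G).as_rotvec(degrees=True).round(2),'t',round(s['clock'],2),'q6',s['q'][5].round(2))
def look(name,z0,p0=None,view=None):
    st=read_state();im=capture('wrist');r=regions_of(name,'wrist')
    if view: cv2.imwrite('pics/'+view,im[:,:,::-1])
    out=[]
    for d in r[:2]:
        x,f=fit(name,z0,[(d['pixels'].astype(float),campose('wrist',st))],p0)
        print(name,round(float(d['conf']),2),np.int32(d['extent']).tolist(),x.round(4),np.degrees(x[2]).round(1),'res',round(f,3));out.append(x)
    return out
E
python3 - <<'E'
from h import *
plan(.419,-.2337,.19,22.7)
E
```

```text
plan [ 0.2862 -0.24    0.0066] [0.   0.   1.53] t 1.25 q6 -0.11
```

send_rows([
  [[0.286,-0.24,0.006,0,0,1.5,1],[0.286,-0.24,0.006,0,0,1.5,1],[0.286,-0.24,0.006,0,0,1.5,1],[0.286,-0.24,0.006,0,0,1.5,1],[0.286,-0.24,0.006,0,0,1.5,1],[0.286,-0.24,0.006,0,0,1.5,1],[0.286,-0.24,0.006,0,0,1.5,1],[0.286,-0.24,0.006,0,0,1.5,1],[0.286,-0.24,0.006,0,0,1.5,1],[0.286,-0.24,0.006,0,0,1.5,1],[0.286,-0.24,0.006,0,0,1.5,1],[0.286,-0.24,0.006,0,0,1.5,1],[0.286,-0.24,0.006,0,0,1.5,1]],
])

```text
clock: 2.33
tool_pos: [0.4185, -0.2349, 0.1908]
ee_rot: [0.981, 0.196, -0.0, 0.0]
wrist_force: [-0.4, -0.2, 0.1]
width: 0.0851
grip_force: 0.0
```

```bash
python3 - <<'E'
from h import *
x=look('goods_shed',.003,view='w1.png')
plan(.419,-.2337,.19,22.7)
print(read_state()['tool_pos'])
E
```

```text
goods_shed 0.95 [225, 115, 56, 117] [ 0.4209 -0.2345  0.3727] 21.4 res 0.029
plan [ 0.0012 -0.0011  0.0007] [ 0.01  0.01 -0.11] t 2.43 q6 0.52
[ 0.41832704 -0.23513784  0.19066476]
```

View pics/w1.png

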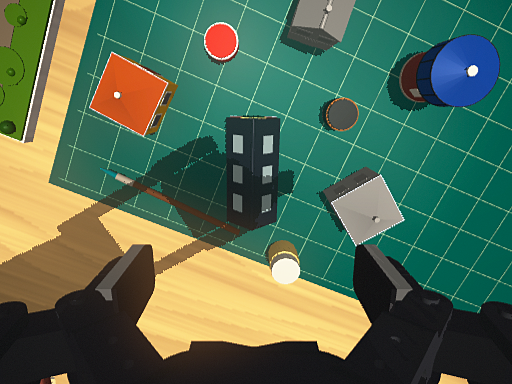

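send_rows([
  [[0.0026,0.0005,0.04,0,0,1.2,1],[0.0026,0.0005,0.08,0,0,1.2,1],[0.0026,0.0005,0.12,0,0,1.2,1],[0.0026,0.0005,0.15,0,0,1.2,1],[0.0026,0.0005,0.17,0,0,1.2,1],[0.0026,0.0005,0.1745,0,0,1.2,1],[0.0026,0.0005,0.1745,0,0,1.2,1],[0.0026,0.0005,0.1745,0,0,1.2,-1],[0.0026,0.0005,0.1745,0,0,1.2,-1],[0.0026,0.0005,0.1745,0,0,1.2,-1],[0.0026,0.0005,0.1745,0,0,1.2,-1],[0.0026,0.0005,0.1745,0,0,1.2,-1],[0.0026,0.0005,0.1745,0,0,1.2,-1],[0.0026,0.0005,0.1745,0,0,1.2,-1]],
])

```text
clock: 3.6
tool_pos: [0.4234, -0.2327, 0.024]
ee_rot: [0.982, 0.187, 0.0, -0.002]
wrist_force: [-12.2, 14.8, 47.2]
width: 0.0235
grip_force: 56.3
```

```bash
python3 - <<'E'
from h import *
s=read_state();print(s['tool_pos'],s['width'],s['grip_force'],s['wrist_force'])
plan(.4595,.2836,.2,77.7)
E
```

```text
[ 0.42337414 -0.2326974   0.02398714] 0.02348263552362857 56.29512179642916 [-12.1709519   14.79621826  47.23931493]
plan [ 0.2231 -0.4677 -0.1742] [ -0.17  -0.14 -56.19] t 3.6 q6 0.54
```

```bash
python3 - <<'E'
from h import *
a=capture('side')[100:220,180:400];b=capture('wrist')
cv2.imwrite('pics/c1.png',np.vstack([cv2.resize(a,(512,280)),cv2.resize(b,(400,300)) if 0 else cv2.resize(b,(512,320))])[:,:,::-1])
E
```

```text
(no output)
```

View pics/c1.png

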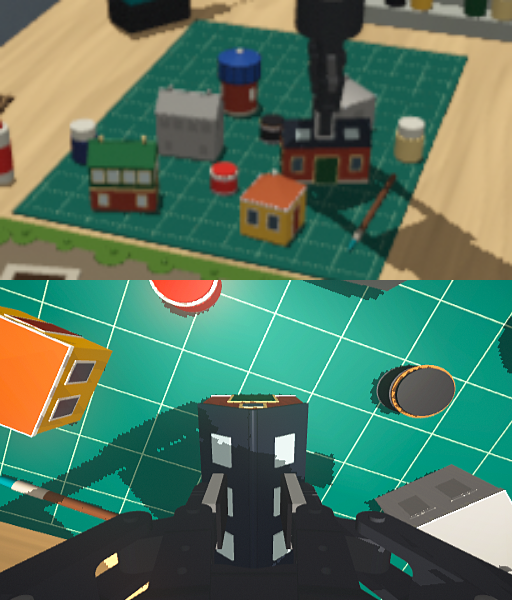

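```bash
python3 - <<'E'
from h import *
m=camera_model('wrist');c=(m['intrinsics'],m['mount'])
for w,zs in((.0425,(-.04,-.026,-.013,0)),(.01175,(-.04,-.03,-.02,-.01,0)),(.024,(-.04,-.03,-.02,-.01,0))):
    for z in zs: print(w,z,proj(np.array([[0,w,z],[0.011,w,z]]),c).round(0).tolist())
x=look('goods_shed',.003)
im=capture('wrist');cv2.imwrite('pics/c2.png',cv2.resize(im[140:340,160:360,::-1],(600,600),interpolation=cv2.INTER_CUBIC))
E
```

```text
0.0425 -0.04 [[343.0, 259.0], [345.0, 236.0]]
0.0425 -0.026 [[336.0, 246.0], [337.0, 225.0]]
0.0425 -0.013 [[330.0, 235.0], [331.0, 216.0]]
0.0425 0 [[325.0, 226.0], [326.0, 208.0]]
0.01175 -0.04 [[275.0, 259.0], [275.0, 236.0]]
0.01175 -0.03 [[274.0, 249.0], [274.0, 228.0]]
0.01175 -0.02 [[272.0, 241.0], [273.0, 220.0]]
0.01175 -0.01 [[271.0, 233.0], [272.0, 214.0]]
0.01175 0 [[270.0, 226.0], [271.0, 208.0]]
0.024 -0.04 [[302.0, 259.0], [303.0, 236.0]]
0.024 -0.03 [[299.0, 249.0], [300.0, 228.0]]
0.024 -0.02 [[297.0, 241.0], [297.0, 220.0]]
0.024 -0.01 [[294.0, 233.0], [295.0, 214.0]]
0.024 0 [[292.0, 226.0], [293.0, 208.0]]
goods_shed 0.77 [199, 135, 110, 213] [ 0.4225 -0.2351  0.3737] 21.4 res 0.305
```

View pics/c2.png

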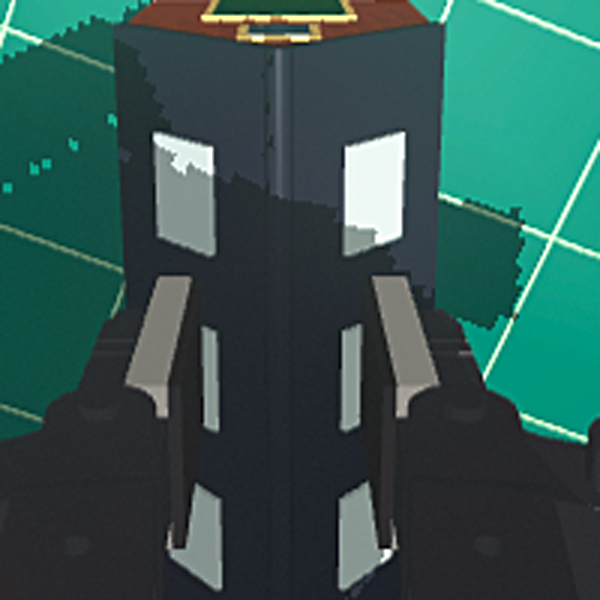

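send_rows([
  [[0,0,-0.008,0,0,0,1],[0,0,-0.008,0,0,0,1],[0,0,-0.008,0,0,0,1],[0,0,-0.008,0,0,0,1],[0,0,-0.008,0,0,0,1],[0,0,-0.008,0,0,0,1]],
])

```text
clock: 4.35
tool_pos: [0.4207, -0.2328, 0.0233]
ee_rot: [0.982, 0.187, -0.001, -0.001]
wrist_force: [-0.1, -0.1, 0.1]
width: 0.0852
grip_force: 0.0
```

```bash
python3 - <<'E'
from h import *
a=capture('side')[80:200,240:400];b=capture('wrist')
cv2.imwrite('pics/c3.png',np.vstack([cv2.resize(a,(400,300),interpolation=cv2.INTER_CUBIC),cv2.resize(b,(400,300))])[:,:,::-1])
s=read_state();print(s['tool_pos'],s['width'],s['wrist_force'])
# tool-axis points seen in side camera
Rm=R.from_quat(s['ee_rot']).as_matrix()
for z in(-.06,-.05,-.04,-.03,-.02,-.01,0):
    P=np.array([s['tool_pos']+Rm@[0.,y,z] for y in(-.05,.05)]);p=proj(P,campose('side'));print(z,((p-[240,80])*2.5).round(0).tolist())
E
```

```text
[ 0.42085803 -0.23286529  0.02338541] 0.08532908981954322 [ 0.40557465 -0.12062482 -0.16951637]
-0.06 [[204.0, 191.0], [194.0, 148.0]]
-0.05 [[204.0, 200.0], [193.0, 156.0]]
-0.04 [[203.0, 208.0], [193.0, 164.0]]
-0.03 [[203.0, 216.0], [193.0, 172.0]]
-0.02 [[202.0, 225.0], [192.0, 180.0]]
-0.01 [[202.0, 233.0], [192.0, 188.0]]
0 [[201.0, 241.0], [191.0, 196.0]]
```

View pics/c3.png

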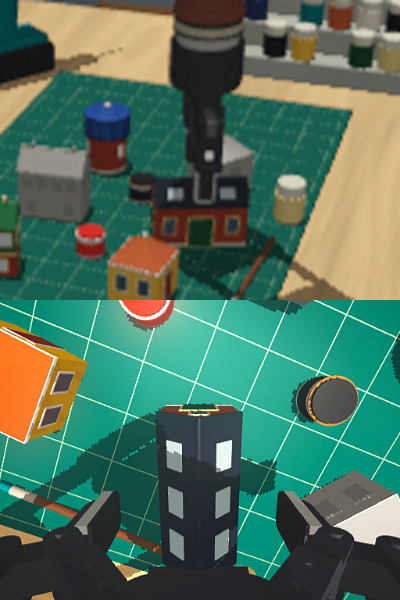

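send_rows([
  [[-0.0005,0.0015,0.015,0,0,0,1],[-0.0005,0.0015,0.025,0,0,0,1],[-0.0005,0.0015,0.033,0,0,0,1],[-0.0005,0.0015,0.04,0,0,0,1],[-0.0005,0.0015,0.042,0,0,0,1],[-0.0005,0.0015,0.042,0,0,0,1]],
])

```text
clock: 4.95
tool_pos: [0.4207, -0.2341, -0.0189]
ee_rot: [0.982, 0.187, -0.001, -0.001]
wrist_force: [-0.4, 0.3, 0.2]
width: 0.0855
grip_force: 0.0
```

```bash
python3 - <<'E'
from h import *
a=capture('side')[80:200,240:400];b=capture('wrist')
cv2.imwrite('pics/c4.png',np.vstack([cv2.resize(a,(400,300),interpolation=cv2.INTER_CUBIC),cv2.resize(b,(400,300))])[:,:,::-1])
E
```

```text
(no output)
```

View pics/c4.png

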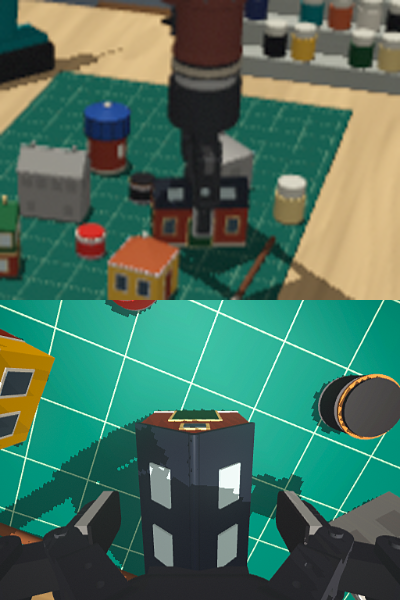

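send_rows([
  [[0,0,0,0,0,0,-1],[0,0,0,0,0,0,-1],[0,0,0,0,0,0,-1],[0,0,0,0,0,0,-1],[0,0,0,0,0,0,-1],[0,0,0,0,0,0,-1]],
])

```text
clock: 5.55
tool_pos: [0.4222, -0.2353, -0.0172]
ee_rot: [0.982, 0.187, 0.001, 0.001]
wrist_force: [0.5, 0.3, 4.4]
width: 0.0471
grip_force: 63.7
```

```bash
python3 - <<'E'
from h import *
s=read_state();print(s['tool_pos'],s['width'],s['grip_force'],s['wrist_force'])
plan(.4595,.2836,.17,77.7)
E
```

```text
[ 0.42221558 -0.23528404 -0.01717461] 0.047085048998233285 63.71062321588397 [0.51285774 0.26131153 4.42690013]
plan [ 0.2252 -0.4688 -0.1876] [ 9.000e-02 -1.000e-02 -5.618e+01] t 5.55 q6 0.54
```

send_rows([
  [[0,0,-0.02,0,0,0,-1],[0,0,-0.06,0,0,0,-1],[0,0,-0.1,0,0,0,-1],[0,0,-0.135,0,0,0,-1],[0.015,-0.035,-0.157,0,0,-6,-1],[0.031,-0.072,-0.157,0,0,-12,-1],[0.047,-0.109,-0.157,0,0,-18,-1],[0.063,-0.146,-0.157,0,0,-24,-1],[0.079,-0.183,-0.157,0,0,-30,-1],[0.095,-0.22,-0.157,0,0,-36,-1],[0.111,-0.256,-0.157,0,0,-42,-1],[0.127,-0.292,-0.157,0,0,-48,-1],[0.143,-0.329,-0.157,0,0,-53,-1],[0.156,-0.36,-0.157,0,0,-56.2,-1],[0.1637,-0.3775,-0.157,0,0,-56.2,-1],[0.1637,-0.3775,-0.157,0,0,-56.2,-1],[0.1637,-0.3775,-0.157,0,0,-56.2,-1]],
])

```text
clock: 6.97
tool_pos: [0.4342, 0.1769, 0.1382]
ee_rot: [0.778, 0.629, -0.001, -0.0]
wrist_force: [0.3, -0.7, -1.5]
width: 0.0469
grip_force: 63.2
```

```bash
python3 - <<'E'
from h import *
s=read_state();print(s['tool_pos'],s['width'],s['wrist_force'])
for n in('shed_plot','signal_box_plot','tower_plot','hut_plot'): 
    try: look(n,.018,view='w2.png')
    except Exception as e: print(n,e)
plan(.4595,.2836,.17,77.7)
E
```

```text
[0.43420858 0.17694881 0.13816435] 0.04691295721122587 [ 0.33489826 -0.69664779 -1.48767672]
shed_plot 0.57 [210, 2, 94, 122] [0.4629 0.2832 1.3618] 78.0 res 0.011
signal_box_plot 0.62 [387, 1, 90, 54] [ 0.6056  0.2984 -1.6448] -94.2 res 0.013
tower_plot 0.66 [324, 206, 21, 39] [ 0.4943  0.0951 -0.1698] -9.7 res 5.693
hut_plot 0.98 [408, 138, 103, 109] [0.6238 0.1131 0.2284] 13.1 res 0.013
plan [ 0.1106  0.0004 -0.0309] [ 0.    0.   -0.06] t 7.37 q6 0.45
```

View pics/w2.png

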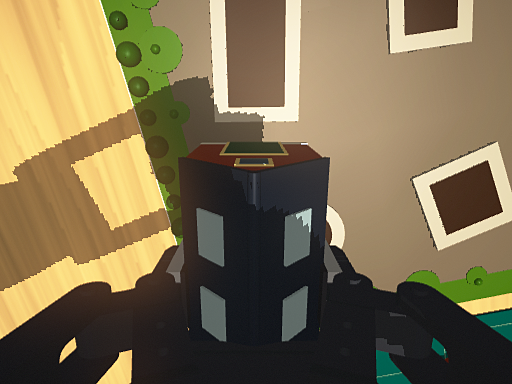

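```bash
python3 - <<'E'
from h import *
m=camera_model('wrist');c=(m['intrinsics'],m['mount'])
for e in(-.004,-.001,.002): print(e,proj(np.array([[.05+e,.024,-.066],[.05+e,-.024,-.066],[.05+e,0,-.09],[.05+e,0,-.066]]),c).round(1).tolist())
s=read_state();print(np.degrees(2*np.arctan2(s['ee_rot'][1],s['ee_rot'][0])))
im=cv2.imread('pics/w2.png');print(im[135:175:2,215].tolist())
plan(.4629,.2832,.06,78.0)
E
```

```text
-0.004 [[317.7, 162.7], [175.4, 162.8], [244.8, 178.9], [246.5, 162.8]]
-0.001 [[318.2, 153.9], [174.8, 154.0], [244.7, 167.8], [246.5, 153.9]]
0.002 [[318.6, 144.9], [174.2, 145.0], [244.6, 156.6], [246.4, 144.9]]
77.63565752314011
[[57, 73, 85], [56, 71, 84], [57, 72, 84], [49, 66, 79], [103, 124, 132], [23, 35, 79], [28, 39, 82], [26, 40, 82], [26, 38, 81], [25, 38, 80], [25, 36, 80], [23, 34, 78], [23, 34, 79], [25, 35, 80], [27, 33, 52], [30, 31, 36], [30, 32, 35], [31, 31, 35], [33, 32, 36], [28, 27, 31]]
plan [0.111  0.0038 0.0791] [ 0.    0.   -0.36] t 7.37 q6 0.45
```

send_rows([
  [[0.04,0.0005,0,0,0,-0.4,-1],[0.08,0.001,0,0,0,-0.4,-1],[0.105,0.0013,0,0,0,-0.4,-1],[0.1125,0.0013,0.01,0,0,-0.4,-1],[0.1125,0.0013,0.04,0,0,-0.4,-1],[0.1125,0.0013,0.08,0,0,-0.4,-1],[0.1125,0.0013,0.105,0,0,-0.4,-1],[0.1125,0.0013,0.12,0,0,-0.4,-1],[0.1125,0.0013,0.128,0,0,-0.4,-1],[0.1125,0.0013,0.13,0,0,-0.4,-1],[0.1125,0.0013,0.13,0,0,-0.4,-1],[0.1125,0.0013,0.13,0,0,-0.4,-1]],
])

```text
clock: 8.37
tool_pos: [0.4618, 0.2864, 0.0104]
ee_rot: [0.777, 0.63, 0.001, 0.0]
wrist_force: [0.4, -0.3, -1.6]
width: 0.047
grip_force: 63.1
```

```bash
python3 - <<'E'
s=open('h.py').read()
s=s.replace("    m=camera_model(n)\n","    m=camera_model(n)\n    if n=='wrist': m['mount']=np.array(m['mount']);m['mount'][1,3]-=.0025\n")
open('h.py','w').write(s)
E
python3 - <<'E'
from h import *
s=read_state();print(s['tool_pos'],s['width'],s['wrist_force'])
plan(.4605+.0003,.2837+.0015,.003,78.0)
E
```

```text
[0.46183598 0.28636535 0.01044145] 0.047022186223678916 [ 0.44952158 -0.27750919 -1.6480734 ]
plan [-0.0014 -0.0008  0.0074] [ 0.12 -0.08  0.1 ] t 8.37 q6 0.63
```

send_rows([
  [[-0.0014,-0.0008,0.003,0,0,0,-1],[-0.0014,-0.0008,0.005,0,0,0,-1],[-0.0014,-0.0008,0.006,0,0,0,-1],[-0.0014,-0.0008,0.007,0,0,0,-1],[-0.0014,-0.0008,0.007,0,0,0,-1],[-0.0014,-0.0008,0.007,0,0,0,-1]],
])

```text
clock: 8.87
tool_pos: [0.4594, 0.2849, 0.0022]
ee_rot: [0.776, 0.63, 0.0, 0.0]
wrist_force: [-1.1, 0.2, -1.9]
width: 0.0472
grip_force: 63.1
```

send_rows([
  [[0,0,0.0007,0,0,0,-1],[0,0,0.0014,0,0,0,-1],[0,0,0.0014,0,0,0,-1]],
])

```text
clock: 9.12
tool_pos: [0.4596, 0.285, 0.0018]
ee_rot: [0.776, 0.63, -0.0, 0.0]
wrist_force: [-3.1, -1.5, 5.3]
width: 0.047
grip_force: 64.1
```

send_rows([
  [[0,0,0,0,0,0,1],[0,0,0,0,0,0,1],[0,0,0,0,0,0,1],[0,0,0,0,0,0,1],[0,0,0,0,0,0,1],[0,0,-0.03,0,0,0,1],[0,0,-0.07,0,0,0,1],[0,0,-0.11,0,0,0,1],[0,0,-0.15,0,0,0,1],[0,0,-0.175,0,0,0,1],[0,0,-0.18,0,0,0,1],[0,0,-0.18,0,0,0,1]],
])

```text
clock: 10.12
tool_pos: [0.4614, 0.2858, 0.1838]
ee_rot: [0.776, 0.63, 0.003, 0.001]
wrist_force: [0.7, 0.2, -0.3]
width: 0.0854
grip_force: 0.0
```

```bash
python3 - <<'E'
from h import *
s=read_state();print(s['tool_pos'],s['width'])
look('goods_shed',.022)
look('shed_plot',.018)
im=capture('wrist');cv2.imwrite('pics/w3.png',im[:,:,::-1])
capture('side')
for n,z in(('goods_shed',.022),('shed_plot',.018)):
    r=regions_of(n,'side');print(n,[fit(n,z,[(d['pixels'].astype(float),campose('side'))]) for d in r[:1]])
plan(.616,-.096,.17,18.3)
E
```

```text
[0.46135588 0.2858075  0.18379423] 0.08539032458840021
goods_shed 0.98 [224, 124, 54, 121] [ 0.4587  0.2818 -1.7813] -102.1 res 0.052
shed_plot 0.56 [217, 107, 74, 117] [0.4604 0.2832 1.3663] 78.3 res 2.456
goods_shed [(array([ 0.46076199,  0.28181322, -1.75595934]), np.float64(0.036464590769707))]
shed_plot [(array([0.46173023, 0.28390975, 1.38076836]), np.float64(3.0772471789591114))]
plan [-0.3398  0.2326  0.009 ] [-0.08  0.18 59.82] t 10.52 q6 0.63
```

View pics/w3.png

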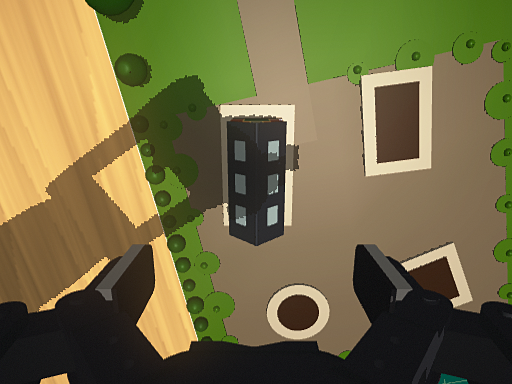

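send_rows([
  [[-0.034,0.023,0,0,0,6,1],[-0.068,0.046,0,0,0,12,1],[-0.102,0.07,0,0,0,18,1],[-0.136,0.093,0,0,0,24,1],[-0.17,0.116,0,0,0,30,1],[-0.204,0.14,0,0,0,36,1],[-0.238,0.163,0,0,0,42,1],[-0.272,0.186,0,0,0,48,1],[-0.306,0.21,0,0,0,54,1],[-0.33,0.226,0,0,0,59.8,1],[-0.34,0.2326,0,0,0,59.8,1],[-0.34,0.2326,0,0,0,59.8,1],[-0.34,0.2326,0,0,0,59.8,1]],
])

```text
clock: 11.6
tool_pos: [0.6164, -0.0953, 0.1798]
ee_rot: [0.987, 0.159, -0.001, -0.001]
wrist_force: [0.1, 0.9, 0.3]
width: 0.0856
grip_force: 0.0
```

```bash
python3 - <<'E'
from h import *
s=read_state();print(s['tool_pos'],s['width'])
x=look('signal_box',.003)[0]
plan(x[0],x[1],-.016,np.degrees(x[2]))
E
```

```text
[ 0.6164168  -0.09525291  0.17981854] 0.0855810681054256
signal_box 0.65 [232, 130, 43, 97] [ 0.6169 -0.0949  0.3017] 17.3 res 0.054
plan [0.0006 0.0015 0.1962] [-0.09  0.06  1.17] t 11.7 q6 0.98
```

send_rows([
  [[0.0005,0.001,0.03,0,0,1.2,1],[0.0005,0.001,0.07,0,0,1.2,1],[0.0005,0.001,0.11,0,0,1.2,1],[0.0005,0.001,0.145,0,0,1.2,1],[0.0005,0.001,0.17,0,0,1.2,1],[0.0005,0.001,0.183,0,0,1.2,1],[0.0005,0.001,0.188,0,0,1.2,1],[0.0005,0.001,0.188,0,0,1.2,1],[0.0005,0.001,0.188,0,0,1.2,1]],
])

```text
clock: 12.45
tool_pos: [0.6195, -0.0962, -0.0054]
ee_rot: [0.989, 0.149, 0.001, 0.001]
wrist_force: [0.7, 0.2, 0.1]
width: 0.0851
grip_force: 0.0
```

```bash
python3 - <<'E'
from h import *
s=read_state();print(s['tool_pos'],s['wrist_force'])
plan(.6169,-.0949,-.009,17.3)
E
```

```text
[ 0.61946756 -0.09619504 -0.00542845] [0.74868969 0.19154506 0.0933726 ]
plan [-0.0021 -0.002   0.0036] [ 0.09 -0.15 -0.11] t 12.45 q6 1.0
```

Correct the small tracking offset, then close.

send_rows([
  [[-0.002,-0.002,0.0035,0,0,0,1],[-0.002,-0.002,0.0035,0,0,0,1],[-0.002,-0.002,0.0035,0,0,0,-1],[-0.002,-0.002,0.0035,0,0,0,-1],[-0.002,-0.002,0.0035,0,0,0,-1],[-0.002,-0.002,0.0035,0,0,0,-1],[-0.002,-0.002,0.0035,0,0,0,-1],[-0.002,-0.002,0.0035,0,0,0,-1],[-0.002,-0.002,0.0035,0,0,0,-1]],
])

```text
clock: 13.2
tool_pos: [0.6161, -0.0955, -0.0102]
ee_rot: [0.989, 0.149, 0.001, 0.0]
wrist_force: [0.3, -0.1, 4.2]
width: 0.0411
grip_force: 62.2
```

```bash
python3 - <<'E'
from h import *
s=read_state();print(s['tool_pos'],s['width'],s['grip_force'],s['wrist_force'])
# view point 0.12 m short of the plot along tool x (84.9 deg)
t=np.radians(85.0);plan(.6032-.12*np.cos(t),.2989-.12*np.sin(t),.14,85.0)
E
```

```text
[ 0.61607212 -0.09545351 -0.01015298] 0.04105889039663998 62.17400559224188 [ 0.31252562 -0.07915509  4.1870104 ]
plan [ 0.0588 -0.2694 -0.1503] [ 8.000e-02 -3.000e-02 -6.788e+01] t 13.2 q6 1.01
```

send_rows([
  [[0,0,-0.02,0,0,0,-1],[0,0,-0.06,0,0,0,-1],[0,0,-0.1,0,0,0,-1],[0.002,-0.01,-0.135,0,0,-5,-1],[0.008,-0.035,-0.15,0,0,-12,-1],[0.015,-0.07,-0.15,0,0,-19,-1],[0.022,-0.1,-0.15,0,0,-26,-1],[0.029,-0.135,-0.15,0,0,-33,-1],[0.036,-0.167,-0.15,0,0,-40,-1],[0.043,-0.2,-0.15,0,0,-47,-1],[0.05,-0.23,-0.15,0,0,-54,-1],[0.056,-0.256,-0.15,0,0,-61,-1],[0.059,-0.269,-0.15,0,0,-67.9,-1],[0.059,-0.269,-0.15,0,0,-67.9,-1],[0.059,-0.269,-0.15,0,0,-67.9,-1],[0.059,-0.269,-0.15,0,0,-67.9,-1]],
])

```text
clock: 14.53
tool_pos: [0.5921, 0.1784, 0.1385]
ee_rot: [0.738, 0.675, -0.001, -0.0]
wrist_force: [0.9, -0.3, -0.1]
width: 0.0417
grip_force: 61.8
```

```bash
python3 - <<'E'
from h import *
s=read_state();print(s['tool_pos'],s['width'])
x=look('signal_box_plot',.018,view='w4.png')[0]
look('hut_plot',.018)
plan(x[0],x[1],.012,np.degrees(x[2]))
m=camera_model('wrist');m['mount'][1,3]-=.0025;c=(m['intrinsics'],m['mount'])
for e in(-.003,0,.003): print(e,proj(np.array([[.037+e,.021,-.0692],[.037+e,-.021,-.0692],[.037+e,0,-.0902]]),c).round(1).tolist())
E
```

```text
[0.59207995 0.17841613 0.13851644] 0.04174578241806416
signal_box_plot 0.72 [212, 0, 83, 97] [ 0.603   0.2989 -1.643 ] -94.1 res 0.01
hut_plot 0.86 [317, 201, 20, 42] [0.6454 0.083  0.6085] 34.9 res 14.313
plan [ 0.1213 -0.0005  0.1271] [2.0000e-02 1.0000e-02 1.7902e+02] t 14.73 q6 0.27
-0.003 [[316.6, 198.7], [192.1, 198.8], [254.6, 220.3]]
0 [[317.1, 190.1], [191.7, 190.2], [254.6, 210.0]]
0.003 [[317.5, 181.4], [191.2, 181.5], [254.7, 199.5]]
```

View pics/w4.png

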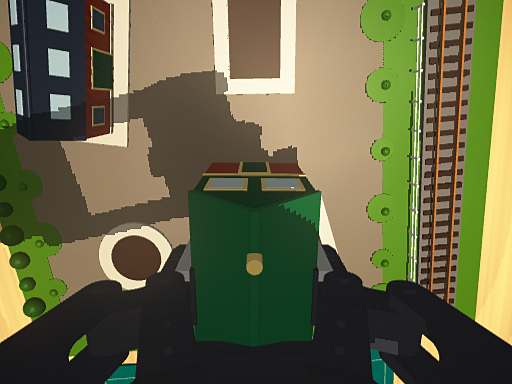

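send_rows([
  [[0.04,-0.0005,0,0,0,-1,-1],[0.08,-0.0005,0,0,0,-1,-1],[0.11,-0.0005,0,0,0,-1,-1],[0.1215,-0.0005,0.01,0,0,-1,-1],[0.1215,-0.0005,0.04,0,0,-1,-1],[0.1215,-0.0005,0.08,0,0,-1,-1],[0.1215,-0.0005,0.105,0,0,-1,-1],[0.1215,-0.0005,0.118,0,0,-1,-1],[0.1215,-0.0005,0.124,0,0,-1,-1],[0.1215,-0.0005,0.124,0,0,-1,-1],[0.1215,-0.0005,0.124,0,0,-1,-1]],
])

```text
clock: 15.65
tool_pos: [0.604, 0.3003, 0.0167]
ee_rot: [0.731, 0.682, 0.001, 0.001]
wrist_force: [0.5, -0.3, -0.1]
width: 0.0412
grip_force: 61.8
```

```bash
python3 - <<'E'
from h import *
print(read_state()['tool_pos'])
plan(.603,.2993,.009,85.9)
E
```

```text
[0.60404891 0.30033248 0.01668555]
plan [-0.0011 -0.001   0.0077] [ 0.13 -0.06  0.08] t 15.65 q6 0.43
```

send_rows([
  [[-0.001,-0.001,0.003,0,0,0,-1],[-0.001,-0.001,0.005,0,0,0,-1],[-0.001,-0.001,0.006,0,0,0,-1],[-0.001,-0.001,0.007,0,0,0,-1],[-0.001,-0.001,0.007,0,0,0,-1],[-0.001,-0.001,0.007,0,0,0,-1]],
])

```text
clock: 16.15
tool_pos: [0.602, 0.2996, 0.0089]
ee_rot: [0.731, 0.682, 0.001, 0.0]
wrist_force: [0.6, -1.1, 1.6]
width: 0.0416
grip_force: 61.9
```

send_rows([
  [[0,0,0.0007,0,0,0,-1],[0,0,0.0007,0,0,0,-1],[0,0,0,0,0,0,1],[0,0,0,0,0,0,1],[0,0,0,0,0,0,1],[0,0,0,0,0,0,1],[0,0,0,0,0,0,1],[0,0,-0.03,0,0,0,1],[0,0,-0.07,0,0,0,1],[0,0,-0.11,0,0,0,1],[0,0,-0.15,0,0,0,1],[0,0,-0.17,0,0,0,1],[0,0,-0.17,0,0,0,1],[0,0,-0.17,0,0,0,1]],
])

```text
clock: 17.32
tool_pos: [0.6029, 0.3, 0.1807]
ee_rot: [0.731, 0.682, 0.002, 0.001]
wrist_force: [-0.4, -0.0, -0.6]
width: 0.0853
grip_force: 0.0
```

```bash
python3 - <<'E'
from h import *
print(read_state()['tool_pos'])
look('signal_box',.022); look('signal_box_plot',.018)
capture('side')
for n,z in(('signal_box',.022),('goods_shed',.022)):
    print(n,[fit(n,z,[(d['pixels'].astype(float),campose('side'))]) for d in regions_of(n,'side')[:1]])
plan(.4402,-.1007,.19,85)
E
```

```text
[0.60286183 0.30000021 0.18074703]
signal_box 0.69 [224, 130, 53, 103] [ 0.6015  0.2978 -1.6608] -95.2 res 0.063
signal_box_plot 0.89 [223, 117, 68, 96] [ 0.603   0.2985 -1.6484] -94.4 res 2.467
signal_box [(array([0.60443742, 0.29898879, 1.49589578]), np.float64(0.04020339479075212))]
goods_shed [(array([0.46030413, 0.28293402, 1.38018512]), np.float64(0.044806048652202494))]
plan [-0.4099 -0.1321 -0.013 ] [-0.19  0.09  1.02] t 17.67 q6 0.43
```

send_rows([
  [[-0.037,-0.012,-0.012,0,0,1,1],[-0.075,-0.024,-0.012,0,0,1,1],[-0.113,-0.036,-0.012,0,0,1,1],[-0.151,-0.049,-0.012,0,0,1,1],[-0.189,-0.061,-0.012,0,0,1,1],[-0.227,-0.073,-0.012,0,0,1,1],[-0.265,-0.085,-0.012,0,0,1,1],[-0.303,-0.098,-0.012,0,0,1,1],[-0.341,-0.11,-0.012,0,0,1,1],[-0.38,-0.122,-0.012,0,0,1,1],[-0.4,-0.129,-0.012,0,0,1,1],[-0.41,-0.132,-0.012,0,0,1,1],[-0.41,-0.132,-0.012,0,0,1,1],[-0.41,-0.132,-0.012,0,0,1,1]],
])

```text
clock: 18.83
tool_pos: [0.4415, -0.1, 0.19]
ee_rot: [0.738, 0.675, 0.0, -0.0]
wrist_force: [0.7, 0.1, 0.3]
width: 0.0856
grip_force: 0.0
```

```bash
python3 - <<'E'
from h import *
print(read_state()['tool_pos'])
x=look('lamp_hut',.003,view='w5.png')[0]
a=(np.degrees(x[2])-85+45)%90-45+85
plan(x[0],x[1],-.016,a);print(a)
E
```

```text
[ 0.44152878 -0.10001812  0.18996792]
lamp_hut 0.75 [224, 142, 58, 59] [ 0.4401 -0.1021 -1.6817] -96.4 res 0.019
plan [-0.0032 -0.0014  0.206 ] [-0.01 -0.05  1.46] t 18.93 q6 -0.29
83.64689295362336
```

send_rows([
  [[-0.003,-0.0014,0.04,0,0,1.4,1],[-0.003,-0.0014,0.08,0,0,1.4,1],[-0.003,-0.0014,0.12,0,0,1.4,1],[-0.003,-0.0014,0.155,0,0,1.4,1],[-0.003,-0.0014,0.185,0,0,1.4,1],[-0.003,-0.0014,0.2,0,0,1.4,1],[-0.003,-0.0014,0.206,0,0,1.4,1],[-0.003,-0.0014,0.206,0,0,1.4,1],[-0.003,-0.0014,0.206,0,0,1.4,1]],
])

```text
clock: 19.68
tool_pos: [0.4408, -0.1028, -0.0153]
ee_rot: [0.745, 0.667, 0.0, 0.0]
wrist_force: [0.2, -0.9, 0.7]
width: 0.0851
grip_force: 0.0
```

```bash
python3 - <<'E'
from h import *
s=read_state();print(s['tool_pos'],s['wrist_force'])
plan(.4401,-.1021,-.020,83.65)
E
```

```text
[ 0.44079384 -0.10277072 -0.01525803] [ 0.24193181 -0.86662991  0.6718486 ]
plan [ 0.0006 -0.0008  0.0047] [0.05 0.   0.06] t 19.68 q6 -0.27
```

send_rows([
  [[0.0006,-0.0008,0.0045,0,0,0,1],[0.0006,-0.0008,0.0045,0,0,0,1],[0.0006,-0.0008,0.0045,0,0,0,-1],[0.0006,-0.0008,0.0045,0,0,0,-1],[0.0006,-0.0008,0.0045,0,0,0,-1],[0.0006,-0.0008,0.0045,0,0,0,-1],[0.0006,-0.0008,0.0045,0,0,0,-1],[0.0006,-0.0008,0.0045,0,0,0,-1],[0.0006,-0.0008,0.0045,0,0,0,-1]],
])

```text
clock: 20.43
tool_pos: [0.4401, -0.1031, -0.0193]
ee_rot: [0.745, 0.667, 0.0, 0.001]
wrist_force: [-0.7, 0.2, 5.7]
width: 0.0533
grip_force: 63.9
```

```bash
python3 - <<'E'
from h import *
s=read_state();print(s['tool_pos'],s['width'],s['grip_force'],s['wrist_force'])
t=np.radians(103.);plan(.6214-.12*np.cos(t),.1136-.12*np.sin(t),.14,103.)
E
```

```text
[ 0.44011601 -0.1031295  -0.01932586] 0.05334110932660126 63.94875526428223 [-0.6593939   0.24533876  5.65868253]
plan [ 0.1223  0.1962 -0.159 ] [  0.1    0.05 -19.39] t 20.43 q6 -0.27
```

send_rows([
  [[0,0,-0.02,0,0,0,-1],[0,0,-0.06,0,0,0,-1],[0,0,-0.1,0,0,0,-1],[0.005,0.01,-0.135,0,0,0,-1],[0.024,0.038,-0.159,0,0,-4,-1],[0.044,0.07,-0.159,0,0,-8,-1],[0.064,0.103,-0.159,0,0,-12,-1],[0.084,0.135,-0.159,0,0,-16,-1],[0.104,0.167,-0.159,0,0,-19.4,-1],[0.118,0.19,-0.159,0,0,-19.4,-1],[0.1223,0.1962,-0.159,0,0,-19.4,-1],[0.1223,0.1962,-0.159,0,0,-19.4,-1],[0.1223,0.1962,-0.159,0,0,-19.4,-1]],
])

```text
clock: 21.52
tool_pos: [0.6462, -0.0029, 0.1374]
ee_rot: [0.622, 0.783, -0.001, -0.001]
wrist_force: [0.0, -0.6, -0.3]
width: 0.0532
grip_force: 63.5
```

```bash
python3 - <<'E'
from h import *
s=read_state();print(s['tool_pos'],s['width'])
x=look('hut_plot',.018)[0]
look('tower_plot',.018,view='w6.png')
a=(np.degrees(x[2])-103+45)%90-45+103;print(a)
plan(x[0],x[1],.0,a)
E
```

```text
[ 0.6461717  -0.00293441  0.13743876] 0.053249954870107016
hut_plot 0.93 [206, 0, 102, 82] [0.6213 0.1127 0.2273] 13.0 res 0.009
tower_plot 0.97 [28, 0, 91, 40] [ 0.4716  0.1082 -0.1686] -9.7 res 0.014
103.02534852710939
plan [0.1189 0.002  0.1385] [-0.07 -0.01 -0.06] t 21.72 q6 -0.34
```

send_rows([
  [[0.04,0.001,0,0,0,0,-1],[0.08,0.002,0,0,0,0,-1],[0.11,0.002,0,0,0,0,-1],[0.1185,0.002,0.01,0,0,0,-1],[0.1185,0.002,0.04,0,0,0,-1],[0.1185,0.002,0.08,0,0,0,-1],[0.1185,0.002,0.11,0,0,0,-1],[0.1185,0.002,0.125,0,0,0,-1],[0.1185,0.002,0.133,0,0,0,-1],[0.1185,0.002,0.133,0,0,0,-1],[0.1185,0.002,0.133,0,0,0,-1]],
])

```text
clock: 22.63
tool_pos: [0.6232, 0.1124, 0.0063]
ee_rot: [0.623, 0.783, 0.0, 0.0]
wrist_force: [0.4, 0.6, 0.2]
width: 0.0536
grip_force: 63.5
```

```bash
python3 - <<'E'
from h import *
print(read_state()['tool_pos'])
plan(.6213,.1122,.0,103.0)
E
```

```text
[0.62318341 0.1124465  0.00625348]
plan [ 0.0002 -0.0019  0.0063] [ 0.04  0.02 -0.01] t 22.63 q6 -0.16
```

send_rows([
  [[0,-0.0015,0.002,0,0,0,-1],[0,-0.0015,0.004,0,0,0,-1],[0,-0.0015,0.005,0,0,0,-1],[0,-0.0015,0.006,0,0,0,-1],[0,-0.0015,0.0065,0,0,0,-1],[0,-0.0015,0.0065,0,0,0,-1]],
])

```text
clock: 23.13
tool_pos: [0.6218, 0.1128, -0.0002]
ee_rot: [0.622, 0.783, 0.0, 0.0]
wrist_force: [-0.6, 0.3, 0.8]
width: 0.0532
grip_force: 63.4
```

send_rows([
  [[0,0,0.0007,0,0,0,-1],[0,0,0.0007,0,0,0,-1],[0,0,0,0,0,0,1],[0,0,0,0,0,0,1],[0,0,0,0,0,0,1],[0,0,0,0,0,0,1],[0,0,0,0,0,0,1],[0,0,-0.03,0,0,0,1],[0,0,-0.07,0,0,0,1],[0,0,-0.11,0,0,0,1],[0,0,-0.15,0,0,0,1],[0,0,-0.18,0,0,0,1],[0,0,-0.185,0,0,0,1],[0,0,-0.185,0,0,0,1]],
])

```text
clock: 24.3
tool_pos: [0.624, 0.1129, 0.1885]
ee_rot: [0.622, 0.783, 0.003, 0.003]
wrist_force: [1.2, 0.1, -0.9]
width: 0.0854
grip_force: 0.0
```

```bash
python3 - <<'E'
from h import *
print(read_state()['tool_pos'])
look('lamp_hut',.022)
capture('side')
for n in('signal_box','goods_shed','lamp_hut'):
    print(n,[fit(n,.022,[(d['pixels'].astype(float),campose('side'))]) for d in regions_of(n,'side')[:1]])
plan(.5687,-.3617,.2,57.5)
E
```

```text
[0.62402229 0.11291718 0.18851391]
lamp_hut 0.73 [221, 141, 55, 64] [0.6211 0.1128 0.2277] 13.0 res 0.021
signal_box [(array([0.60449758, 0.29872774, 1.49250654]), np.float64(0.04226173056287191))]
goods_shed [(array([ 0.461304  ,  0.28197976, -1.76109483]), np.float64(0.03487279209204342))]
lamp_hut [(array([0.62255756, 0.11521137, 0.21671599]), np.float64(0.05097573471193703))]
plan [-0.4506 -0.1565 -0.0184] [-0.29  0.07 45.52] t 24.6 q6 -0.16
```

send_rows([
  [[-0.035,-0.012,-0.018,0,0,3,1],[-0.073,-0.025,-0.018,0,0,7,1],[-0.11,-0.038,-0.018,0,0,11,1],[-0.147,-0.051,-0.018,0,0,15,1],[-0.184,-0.064,-0.018,0,0,19,1],[-0.221,-0.077,-0.018,0,0,23,1],[-0.258,-0.09,-0.018,0,0,27,1],[-0.295,-0.103,-0.018,0,0,31,1],[-0.332,-0.116,-0.018,0,0,35,1],[-0.37,-0.129,-0.018,0,0,39,1],[-0.407,-0.142,-0.018,0,0,43,1],[-0.437,-0.152,-0.018,0,0,45.5,1],[-0.45,-0.1565,-0.018,0,0,45.5,1],[-0.45,-0.1565,-0.018,0,0,45.5,1],[-0.45,-0.1565,-0.018,0,0,45.5,1]],
])

```text
clock: 25.85
tool_pos: [0.5697, -0.3604, 0.2006]
ee_rot: [0.877, 0.481, -0.0, -0.002]
wrist_force: [-0.4, -0.1, -1.0]
width: 0.0855
grip_force: 0.0
```

```bash
python3 - <<'E'
from h import *
s=read_state();print(s['tool_pos'],s['width'])
x=look('water_tower',.003)[0]
plan(x[0],x[1],.01,57.5)
E
```

```text
[ 0.56966705 -0.36043098  0.20063924] 0.08550245791730826
water_tower 0.66 [223, 142, 60, 64] [ 0.5695 -0.3613 -0.1539] -8.8 res 0.031
plan [-0.0027  0.0009  0.1913] [-0.11 -0.06  0.12] t 25.95 q6 -0.1
```

send_rows([
  [[-0.0025,0.001,0.04,0,0,0,1],[-0.0025,0.001,0.08,0,0,0,1],[-0.0025,0.001,0.12,0,0,0,1],[-0.0025,0.001,0.155,0,0,0,1],[-0.0025,0.001,0.18,0,0,0,1],[-0.0025,0.001,0.192,0,0,0,1],[-0.0025,0.001,0.196,0,0,0,1],[-0.0025,0.001,0.196,0,0,0,1],[-0.0025,0.001,0.196,0,0,0,1]],
])

```text
clock: 26.7
tool_pos: [0.5716, -0.364, 0.0085]
ee_rot: [0.876, 0.482, 0.001, 0.002]
wrist_force: [0.3, 0.1, 0.3]
width: 0.0853
grip_force: 0.0
```

```bash
python3 - <<'E'
from h import *
s=read_state();print(s['tool_pos'],s['wrist_force'])
plan(.5695,-.3613,.003,57.5)
E
```

```text
[ 0.57163055 -0.36404454  0.00847787] [0.3278557  0.08539462 0.2752863 ]
plan [ 0.0012 -0.0033  0.0055] [0.21 0.02 0.09] t 26.7 q6 -0.1
```

send_rows([
  [[0.001,-0.003,0.0055,0.2,0,0,1],[0.001,-0.003,0.0055,0.2,0,0,1],[0.001,-0.003,0.0055,0.2,0,0,-1],[0.001,-0.003,0.0055,0.2,0,0,-1],[0.001,-0.003,0.0055,0.2,0,0,-1],[0.001,-0.003,0.0055,0.2,0,0,-1],[0.001,-0.003,0.0055,0.2,0,0,-1],[0.001,-0.003,0.0055,0.2,0,0,-1],[0.001,-0.003,0.0055,0.2,0,0,-1]],
])

```text
clock: 27.45
tool_pos: [0.5685, -0.3619, 0.0018]
ee_rot: [0.877, 0.481, -0.001, -0.001]
wrist_force: [-1.0, -0.2, 5.0]
width: 0.0546
grip_force: 63.4
```

```bash
python3 - <<'E'
from h import *
s=read_state();print(s['tool_pos'],s['width'],s['grip_force'],s['wrist_force'])
t=np.radians(100.);plan(.4716-.12*np.cos(t),.1082-.12*np.sin(t),.14,100.)
E
```

```text
[ 0.56852653 -0.36186935  0.00183276] 0.05462912330806379 63.4404981136322 [-0.96420161 -0.24136807  5.04963151]
plan [ 0.256  -0.2534 -0.1378] [-1.000e-01 -2.000e-02 -4.248e+01] t 27.45 q6 -0.1
```

send_rows([
  [[0,0,-0.02,0,0,0,-1],[0,0,-0.06,0,0,0,-1],[0,0,-0.1,0,0,0,-1],[0.005,-0.005,-0.135,0,0,0,-1],[0.025,-0.025,-0.158,0,0,-4,-1],[0.05,-0.05,-0.158,0,0,-8,-1],[0.075,-0.075,-0.158,0,0,-12,-1],[0.1,-0.1,-0.158,0,0,-17,-1],[0.126,-0.125,-0.158,0,0,-22,-1],[0.152,-0.15,-0.158,0,0,-27,-1],[0.178,-0.176,-0.158,0,0,-32,-1],[0.204,-0.202,-0.158,0,0,-37,-1],[0.23,-0.228,-0.158,0,0,-42,-1],[0.25,-0.247,-0.158,0,0,-42.5,-1],[0.256,-0.253,-0.158,0,0,-42.5,-1],[0.256,-0.253,-0.158,0,0,-42.5,-1],[0.256,-0.253,-0.158,0,0,-42.5,-1]],
])

```text
clock: 28.87
tool_pos: [0.492, -0.01, 0.159]
ee_rot: [0.642, 0.766, -0.001, -0.002]
wrist_force: [0.2, -0.9, -1.0]
width: 0.0547
grip_force: 63.7
```

```bash
python3 - <<'E'
from h import *
s=read_state();print(s['tool_pos'],s['width'],s['wrist_force'])
x=look('tower_plot',.018,view='w7.png')[0]
plan(x[0],x[1],.025,100)
E
```

```text
[ 0.49201571 -0.00995698  0.15904985] 0.05471783701477572 [ 0.22843822 -0.91578291 -0.98463781]
tower_plot 0.59 [215, 0, 85, 77] [0.4719 0.108  0.1068] 6.1 res 0.012
plan [0.1205 0.0006 0.1346] [-0.16 -0.1  -0.05] t 28.97 q6 -0.34
```

View pics/w7.png

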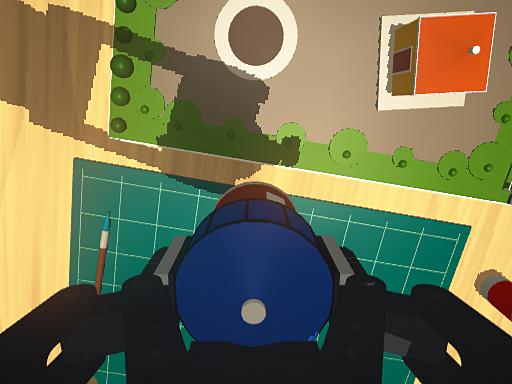

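send_rows([
  [[0.04,0.0005,0,0,0,0,-1],[0.08,0.0005,0,0,0,0,-1],[0.11,0.0005,0,0,0,0,-1],[0.12,0.0005,0.01,0,0,0,-1],[0.12,0.0005,0.04,0,0,0,-1],[0.12,0.0005,0.08,0,0,0,-1],[0.12,0.0005,0.11,0,0,0,-1],[0.12,0.0005,0.125,0,0,0,-1],[0.12,0.0005,0.131,0,0,0,-1],[0.12,0.0005,0.131,0,0,0,-1],[0.12,0.0005,0.131,0,0,0,-1]],
])

```text
clock: 29.88
tool_pos: [0.4726, 0.108, 0.0293]
ee_rot: [0.643, 0.766, -0.0, -0.001]
wrist_force: [0.0, 0.3, -0.7]
width: 0.0547
grip_force: 63.7
```

```bash
python3 - <<'E'
from h import *
print(read_state()['tool_pos'])
plan(.4719,.1075,.021,100)
m=camera_model('wrist');m['mount'][1,3]-=.0025
for e in(-.003,0,.003): print(e,proj(np.array([[e,0,-.0832]]),(m['intrinsics'],m['mount'])).round(1))
E
```

```text
[0.47260184 0.10797002 0.02927694]
plan [-0.0004 -0.0008  0.0083] [-0.1  -0.11 -0.05] t 29.88 q6 -0.1
-0.003 [[255.7 318.2]]
0 [[255.7 310.2]]
0.003 [[255.8 302.1]]
```

send_rows([
  [[0,-0.0008,0.003,0,0,0,-1],[0,-0.0008,0.005,0,0,0,-1],[0,-0.0008,0.0065,0,0,0,-1],[0,-0.0008,0.0075,0,0,0,-1],[0,-0.0008,0.008,0,0,0,-1],[0,-0.0008,0.008,0,0,0,-1]],
])

```text
clock: 30.38
tool_pos: [0.4707, 0.1088, 0.021]
ee_rot: [0.643, 0.766, -0.0, -0.002]
wrist_force: [0.7, -0.4, -1.4]
width: 0.0546
grip_force: 63.7
```

send_rows([
  [[0.0005,0.0005,0.0007,0,0,0,-1],[0.0005,0.0005,0.0014,0,0,0,-1],[0.0005,0.0005,0.0014,0,0,0,-1]],
])

```text
clock: 30.63
tool_pos: [0.4709, 0.1091, 0.0207]
ee_rot: [0.642, 0.766, -0.001, -0.002]
wrist_force: [-3.6, -1.6, 8.6]
width: 0.0546
grip_force: 64.7
```

send_rows([
  [[0,0,0.0005,0,0,0,1],[0,0,0.0005,0,0,0,1],[0,0,0.0005,0,0,0,1],[0,0,0.0005,0,0,0,1],[0,0,0.0005,0,0,0,1],[0,0,-0.03,0,0,0,1],[0,0,-0.07,0,0,0,1],[0,0,-0.11,0,0,0,1],[0,0,-0.15,0,0,0,1],[0,0,-0.175,0,0,0,1],[0,0,-0.18,0,0,0,1],[0,0,-0.18,0,0,0,1]],
])

```text
clock: 31.63
tool_pos: [0.4737, 0.1092, 0.2023]
ee_rot: [0.643, 0.766, 0.002, 0.0]
wrist_force: [-0.7, -0.4, -0.4]
width: 0.0856
grip_force: 0.0
```

```bash
python3 - <<'E'
from h import *
print(read_state()['tool_pos'])
look('water_tower',.022)
# move 0.25 m toward the robot's right for free views
plan(.40,-.20,.22,100)
E
```

```text
[0.47365316 0.1091578  0.20232646]
water_tower 0.98 [220, 143, 63, 66] [0.4711 0.1083 0.1002] 5.7 res 0.02
plan [-0.2918 -0.1234 -0.0221] [-0.27 -0.15  0.02] t 31.73 q6 -0.1
```

send_rows([
  [[-0.04,-0.017,-0.01,0,0,0,1],[-0.08,-0.034,-0.02,0,0,0,1],[-0.12,-0.05,-0.02,0,0,0,1],[-0.16,-0.067,-0.02,0,0,0,1],[-0.2,-0.084,-0.02,0,0,0,1],[-0.24,-0.101,-0.02,0,0,0,1],[-0.28,-0.12,-0.02,0,0,0,1],[-0.29,-0.123,-0.02,0,0,0,1],[-0.29,-0.123,-0.02,0,0,0,1]],
])

```text
clock: 32.48
tool_pos: [0.3983, -0.2014, 0.2161]
ee_rot: [0.645, 0.764, -0.002, -0.004]
wrist_force: [0.3, -1.0, -0.4]
width: 0.0849
grip_force: 0.0
```

```bash
python3 - <<'E'
from h import *
import json
P=json.load(open('poses.json'))
a=capture('top');b=capture('side')
for n,pl in(('goods_shed','shed_plot'),('signal_box','signal_box_plot'),('lamp_hut','hut_plot'),('water_tower','tower_plot')):
    p=np.array(P[pl]);o=[]
    for c in('top','side'):
        for d in regions_of(n,c)[:1]: o.append((d['pixels'].astype(float),campose(c)))
    x,f=fit(n,.022,o);print(n,'off plot mm',((x-p)[:2]*1e3).round(1),np.degrees(x[2]-p[2]).round(1),'res',round(f,3),[((fit(n,.022,[k])[0]-p)[:2]*1e3).round(1).tolist() for k in o])
cv2.imwrite('pics/end.png',np.vstack([cv2.resize(a[70:290,10:510],(620,273)),cv2.resize(b[90:384,0:400],(435,320))[:,:] if 0 else cv2.resize(b[90:350],(620,315))])[:,:,::-1])
E
```

```text
goods_shed off plot mm [-1.1 -0.2] -0.2 res 0.073 [[-2.1, -0.7], [2.0, -1.6]]
signal_box off plot mm [-1.   2.1] 181.5 res 0.072 [[-2.1, 2.0], [2.1, -0.2]]
lamp_hut off plot mm [0.8 1.4] 1.6 res 0.081 [[-1.0, 0.3], [2.1, 1.5]]
water_tower off plot mm [0.6 1.8] -2.2 res 0.044 [[0.6, 1.8]]
```

View pics/end.png

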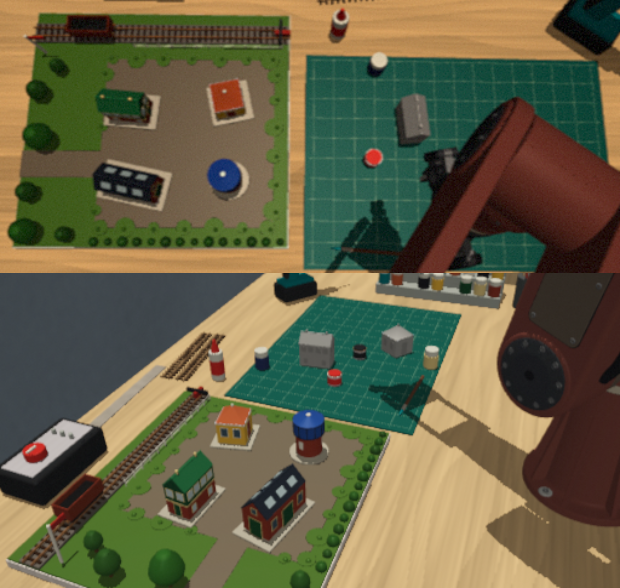

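The combined picture shows all four painted buildings upright on their plots, and both grey buildings still on the mat where they started. The measured offsets are about 2 mm or less, so I am handing in.

```bash
python3 -c "
from plant import *
print(finish_job())"
```

```text
the job is handed in; nothing more can be done
None
```

All four painted buildings stand upright on their own plots, centred to about 2–3 mm and in line with the footprints; the grey ones were left on the mat, and I handed the job in at about 33 s, though my first grip on the goods shed pinched its roof before I regripped it by the walls.

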